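# Find the output key left latched on a gel power supply and release it

## Robot

A 6-joint arm with a two-finger parallel gripper is mounted at the origin on the work surface. World frame = base frame: x ahead of the robot, y to its left, z up, the work surface at z = 0. Lengths are in m, angles in rad, forces in N, time in s.
With the tool pointing down it reaches from about 0.375 to 0.975 m from the base axis. Payload 3.8 kg.
Tool frame: the origin (TCP) lies on the centre line of the jaws, within the pads' length; the fingertips stand 22 mm ahead of it and the grasp point (between the pads) lies 3 mm ahead of it; x points along the fingers, y is the direction in which the jaws open and shut, and the axes are right-handed (so a half turn about x gives the same grasp; the last joint's range is limited). The gripper opens to 85 mm and grips with 20 to 120 N. Pads are 22 mm wide; open, the fingers measure 114 mm over their backs; the gripper's body (76 mm by 85 mm) begins 54 mm behind the grasp point. The pads swing forward as they close: fully open they stand 13 mm farther back than shut.
Start: joints at [-1.202, 0.264, 1.604, -0, 1.274, -0.037], TCP at [0.266, -0.62, 0.253] pointing down, gripper open.
Joint ranges: [-2.63, 2.63], [-0.94, 2.18], [0.31, 2.57], [-1.31, 4.45], [0, 2.66], [-2.55, 2.55]. Speed limits (rad/s): [2.57, 2.57, 3.14, 3.14, 3.14, 3.14].

## Interface

Orientations are given as a rotation vector (axis times angle).
In Python, from workcell import monitor, eyes, finish_job gives the robot as it stands. The module is installed in compiled form; this text tells all that it offers.
- The arm moves only by the tool play_rows, never from a script. Its argument "deltas" is a list of rows, each an object of numbers: "wx", "wy", "wz": the turn, a rotation vector about the world's x, y, z in degrees; "x", "y", "z": the shift along the world's x, y, z in mm; "fingers": the closure, from -1 (fully open) to 1 (shut), so that 0 is half open. A call has 1 to 20 rows; each row is the pose to reach, as a shift and turn from the pose commanded when the call began; what a row does not reach only later rows make up. A row lasts 1/8 s, in which the tool goes at most 62.5 mm and 10.7 degrees, less where a joint would pass 70% of its speed; a pose out of reach is approached as far as the arm can. A call with a gripper value outside its range is refused whole. The fingers move at their own pace and stop on an object; "grip_force" is the grip in N (left out, the last holds). Time passes only in rows, so rows that repeat a pose let the fingers close. It gives the time, the measured TCP pose, the force and the opening at its end, in the units of the state.
- monitor.read_state(): the state, without advancing time (a new reading comes with each control period).
- eyes.read_camera(name): name is "scene" or "top"; returns a dict with "frame" (384x512x3 uint8, red, green, blue), "depth" (384x512 float32, m along the optical axis (not along the pixel's ray), 0 where there is no reading), "K" (3x3 intrinsics, pixels), "view" (4x4, takes a point from world to camera coordinates). Camera axes: x right, y down, z forward; pixel columns grow to the right and rows downward; lengths in m; the calibration is good to about 2 mm. A picture is of the moment at which its call begins.
- finish_job(): hands the job in, once; it reports no verdict.
The state is a dict: "time": time; "q": joint angles; "joint_vel": joint speeds; "joint_torque": joint torques, N m; "tool_pos": TCP position; "tcp_rot": TCP orientation; "wrist_force": force on the tool from outside, world axes, zero at the start; "torque": the same for the moment, N m; "width": opening from 0.0 (shut) to 1.0 (fully open).
Only numpy, scipy, OpenCV 4.12 (cv2) and the standard library are available. Lean on these libraries where they do the work, as an engineer would, in place of code of your own. Each camera call takes 0.05 s, during which the arm holds its last target.

## Task

One output of the gel power supply has been left switched on: one of its four push keys is latched down. Check all four by touch, tapping each key lightly in turn from the left end of the row to the right (as you face the keys) so that no raised key is pushed in and the latched one stays latched, then press the latched key fully down and let it spring up, so that all four keys stand raised. Touch the keys with the fingertips only, lift nothing, leave the other things on the bench where they are, and finish clear of everything.

Things in the scene. Friction and masses are not known exactly. Their poses are not given: they have to be found in the camera images.
- supply: Gel power supply, fixed, cream case 230 deep (x) by 240 wide (y) by 85 tall. Origin: centre of its underside on the bench; +x from keys to back, +y to the left end of the key row for someone facing the keys. Key deck 45 above the bench; 43 behind the key centres a panel slopes up to the hood, 85 above the bench. Key centres at x = -78 and y = 67.5, 22.5, -22.5, -67.5. All in mm.
- key_a_top (a point): Centre of the top face of one of four identical push keys (cap 26 x 19 mm, 19 along the row, 45 apart); moves with the key. Letters are in no order along the row. Top above the bench: raised 59 mm, latched about 54 mm, fully down 51 mm. One key starts latched, at any place.
- key_b_top (a point): Centre of the top face of one of four identical push keys (cap 26 x 19 mm, 19 along the row, 45 apart); moves with the key. Letters are in no order along the row. Top above the bench: raised 59 mm, latched about 54 mm, fully down 51 mm. One key starts latched, at any place.
- key_c_top (a point): Centre of the top face of one of four identical push keys (cap 26 x 19 mm, 19 along the row, 45 apart); moves with the key. Letters are in no order along the row. Top above the bench: raised 59 mm, latched about 54 mm, fully down 51 mm. One key starts latched, at any place.
- key_d_top (a point): Centre of the top face of one of four identical push keys (cap 26 x 19 mm, 19 along the row, 45 apart); moves with the key. Letters are in no order along the row. Top above the bench: raised 59 mm, latched about 54 mm, fully down 51 mm. One key starts latched, at any place.
- key_a: Fixed bezel of the key with key_a_top, 34 x 27.5 x 1.5 mm; origin at its centre on the deck, 45 mm above the bench. Push-push key, straight down: 3 N starts to move it when raised, 3.5 N when latched, and 4.5 N pushes it fully down; under 2.5 N moves neither. Let go after fully down, a raised key latches and the latched one springs up to raised.
- key_b: Fixed bezel of the key with key_b_top, 34 x 27.5 x 1.5 mm; origin at its centre on the deck, 45 mm above the bench. Push-push key, straight down: 3 N starts to move it when raised, 3.5 N when latched, and 4.5 N pushes it fully down; under 2.5 N moves neither. Let go after fully down, a raised key latches and the latched one springs up to raised.
- key_c: Fixed bezel of the key with key_c_top, 34 x 27.5 x 1.5 mm; origin at its centre on the deck, 45 mm above the bench. Push-push key, straight down: 3 N starts to move it when raised, 3.5 N when latched, and 4.5 N pushes it fully down; under 2.5 N moves neither. Let go after fully down, a raised key latches and the latched one springs up to raised.
- key_d: Fixed bezel of the key with key_d_top, 34 x 27.5 x 1.5 mm; origin at its centre on the deck, 45 mm above the bench. Push-push key, straight down: 3 N starts to move it when raised, 3.5 N when latched, and 4.5 N pushes it fully down; under 2.5 N moves neither. Let go after fully down, a raised key latches and the latched one springs up to raised.
- bottle: Bystander, loose: glass reagent bottle with an orange screw cap, 56 mm across, 104 mm tall. Origin: centre of its underside.
- tip_box: Bystander, loose: navy box of yellow pipette tips, 118 x 82 x 59 mm tall. Origin: centre of its underside.
- tube_rack: Bystander, loose: blue rack of capped microtubes, 55 x 110 x 34 mm tall. Origin: centre of its underside.
- comb: Bystander, loose: flat clear gel comb lying on the bench, 98 mm long, 6 mm thick. Origin: centre of its underside.
- timer: Bystander, loose: white bench timer lying on the hood of the power supply, 58 x 66 x 14 mm. Origin: centre of its underside.
- beaker: Bystander, loose: glass beaker, 68 mm across, 92 mm tall. Origin: centre of its underside.
- waste_cup: Bystander, loose: white plastic waste cup, 88 mm across at the rim, 105 mm tall. Origin: centre of its underside.

How it is judged:
On the way, in this order (a step that is already met when the one before it is completed fails the run):
1. the key at the left end is touched by the fingers, while one key is still latched ((height (world z) of key_a_top between 0.0526 and 0.0555 m or height (world z) of key_b_top between 0.0526 and 0.0555 m or height (world z) of key_c_top between 0.0526 and 0.0555 m or height (world z) of key_d_top between 0.0526 and 0.0555 m) and ((contact force between key_a and the fingers above 0.3 N and y of key_a_top in the frame of supply between 0.0575 and 0.0775 m) or (contact force between key_b and the fingers above 0.3 N and y of key_b_top in the frame of supply between 0.0575 and 0.0775 m) or (contact force between key_c and the fingers above 0.3 N and y of key_c_top in the frame of supply between 0.0575 and 0.0775 m) or (contact force between key_d and the fingers above 0.3 N and y of key_d_top in the frame of supply between 0.0575 and 0.0775 m))).
2. the key second from the left is touched by the fingers, while one key is still latched ((height (world z) of key_a_top between 0.0526 and 0.0555 m or height (world z) of key_b_top between 0.0526 and 0.0555 m or height (world z) of key_c_top between 0.0526 and 0.0555 m or height (world z) of key_d_top between 0.0526 and 0.0555 m) and ((contact force between key_a and the fingers above 0.3 N and y of key_a_top in the frame of supply between 0.0125 and 0.0325 m) or (contact force between key_b and the fingers above 0.3 N and y of key_b_top in the frame of supply between 0.0125 and 0.0325 m) or (contact force between key_c and the fingers above 0.3 N and y of key_c_top in the frame of supply between 0.0125 and 0.0325 m) or (contact force between key_d and the fingers above 0.3 N and y of key_d_top in the frame of supply between 0.0125 and 0.0325 m))).
3. the key third from the left is touched by the fingers, while one key is still latched ((height (world z) of key_a_top between 0.0526 and 0.0555 m or height (world z) of key_b_top between 0.0526 and 0.0555 m or height (world z) of key_c_top between 0.0526 and 0.0555 m or height (world z) of key_d_top between 0.0526 and 0.0555 m) and ((contact force between key_a and the fingers above 0.3 N and y of key_a_top in the frame of supply between -0.0325 and -0.0125 m) or (contact force between key_b and the fingers above 0.3 N and y of key_b_top in the frame of supply between -0.0325 and -0.0125 m) or (contact force between key_c and the fingers above 0.3 N and y of key_c_top in the frame of supply between -0.0325 and -0.0125 m) or (contact force between key_d and the fingers above 0.3 N and y of key_d_top in the frame of supply between -0.0325 and -0.0125 m))).
4. the key at the right end is touched by the fingers, while one key is still latched ((height (world z) of key_a_top between 0.0526 and 0.0555 m or height (world z) of key_b_top between 0.0526 and 0.0555 m or height (world z) of key_c_top between 0.0526 and 0.0555 m or height (world z) of key_d_top between 0.0526 and 0.0555 m) and ((contact force between key_a and the fingers above 0.3 N and y of key_a_top in the frame of supply between -0.0775 and -0.0575 m) or (contact force between key_b and the fingers above 0.3 N and y of key_b_top in the frame of supply between -0.0775 and -0.0575 m) or (contact force between key_c and the fingers above 0.3 N and y of key_c_top in the frame of supply between -0.0775 and -0.0575 m) or (contact force between key_d and the fingers above 0.3 N and y of key_d_top in the frame of supply between -0.0775 and -0.0575 m))).
5. the latched key is pressed fully down by the fingers (no key is left resting at the latched height) (not (height (world z) of key_a_top between 0.0526 and 0.0555 m or height (world z) of key_b_top between 0.0526 and 0.0555 m or height (world z) of key_c_top between 0.0526 and 0.0555 m or height (world z) of key_d_top between 0.0526 and 0.0555 m) and ((height (world z) of key_a_top below 0.0518 m and contact force between key_a and the fingers above 0.3 N) or (height (world z) of key_b_top below 0.0518 m and contact force between key_b and the fingers above 0.3 N) or (height (world z) of key_c_top below 0.0518 m and contact force between key_c and the fingers above 0.3 N) or (height (world z) of key_d_top below 0.0518 m and contact force between key_d and the fingers above 0.3 N))).
6. all four keys stand raised (height (world z) of each of key_a_top, key_b_top, key_c_top, key_d_top above 0.0575 m), for 0.2 s.
At the end, for the whole second after the job is handed in: All four key tops stand within 1.5 mm of the raised height, 59 mm above the bench, and the seven loose bystanders are at rest within 15 mm of where they stood (all of step 6 and linear speed of each of bottle, tip_box, tube_rack, comb, timer, beaker, waste_cup below 0.02 m/s and distance of each of bottle, tip_box, tube_rack, comb, timer, beaker, waste_cup from where it was at the start of the episode below 0.015 m); the robot touches nothing.
It fails at once if a raised key is pushed in more than 6.5 mm while another key is still latched ((height (world z) of key_a_top below 0.0525 m and height (world z) of key_b_top between 0.0526 and 0.0555 m) or (height (world z) of key_a_top below 0.0525 m and height (world z) of key_c_top between 0.0526 and 0.0555 m) or (height (world z) of key_a_top below 0.0525 m and height (world z) of key_d_top between 0.0526 and 0.0555 m) or (height (world z) of key_b_top below 0.0525 m and height (world z) of key_a_top between 0.0526 and 0.0555 m) or (height (world z) of key_b_top below 0.0525 m and height (world z) of key_c_top between 0.0526 and 0.0555 m) or (height (world z) of key_b_top below 0.0525 m and height (world z) of key_d_top between 0.0526 and 0.0555 m) or (height (world z) of key_c_top below 0.0525 m and height (world z) of key_a_top between 0.0526 and 0.0555 m) or (height (world z) of key_c_top below 0.0525 m and height (world z) of key_b_top between 0.0526 and 0.0555 m) or (height (world z) of key_c_top below 0.0525 m and height (world z) of key_d_top between 0.0526 and 0.0555 m) or (height (world z) of key_d_top below 0.0525 m and height (world z) of key_a_top between 0.0526 and 0.0555 m) or (height (world z) of key_d_top below 0.0525 m and height (world z) of key_b_top between 0.0526 and 0.0555 m) or (height (world z) of key_d_top below 0.0525 m and height (world z) of key_c_top between 0.0526 and 0.0555 m)).
It fails at once if a bystander is lifted, knocked over or pushed more than 20 mm away (distance of any of bottle, tip_box, tube_rack, comb, timer, beaker, waste_cup from where it was at the start of the episode above 0.02 m or height (world z) of any of bottle, tip_box, tube_rack, comb, beaker, waste_cup above 0.01 m or height (world z) of timer above 0.095 m or angle between any of bottle, tip_box, tube_rack, comb, timer, beaker, waste_cup's own z axis and vertical above 0.5 rad).
It also fails if it takes over 51 s, if anything falls off the work surface, if the arm or the gripper's body presses on something with over 40 N, if the wrist force passes 120 N, or if a joint passes its speed limit or range.

## Working session

There is one attempt and no reset: what is moved stays moved. The work goes in short steps, Python scripts to look and compute and a tool call to move; the robot and the scene stay as the last step left them, time stands still between calls to the robot, and variables do not carry over. Pictures are saved under pics/ and viewed, and the job is handed in when it is done.

Besides the shell and the picture viewer there is one more tool, called after "Call:" as name(argument=value, ...), one argument or row to a line, values as JSON. play_rows: Moves the arm, as the interface text tells. Its arguments: {"type":"object","properties":{"deltas":{"type":"array"},"grip_force":{"type":"number"}},"required":["deltas"]}

```bash
mkdir -p pics; python3 - <<'E'
from workcell import monitor, eyes
import cv2, numpy as np
print(monitor.read_state())
for n in ("scene","top"):
    c=eyes.read_camera(n); cv2.imwrite(f"pics/{n}0.png",c["frame"][:,:,::-1]); np.savez(f"{n}0.npz",**c)
    print(n,c["K"],c["view"])
E
```

```text
{'time': 0.0, 'q': array([-1.20190255e+00,  2.64785347e-01,  1.60539505e+00,  2.39280210e-05,
        1.27371471e+00, -3.68855945e-02]), 'joint_vel': array([ 1.30023796e-03,  1.35089915e-03,  4.88077873e-04,  7.96451677e-05,
       -1.92051780e-03,  1.99623858e-03]), 'joint_torque': array([-5.84124737e-04, -5.15119207e+01, -3.67315149e+01, -7.74624951e-07,
        1.30514754e-02,  6.84190326e-06]), 'tool_pos': array([ 0.2662088 , -0.61953033,  0.25192893]), 'tcp_rot': array([ 1.99876344,  0.4135751 , -1.99949392]), 'wrist_force': array([ 0.09687019,  0.41429963, -0.39810238]), 'torque': array([ 0.03268659, -0.00724641, -0.00496793]), 'width': 1.0016028235550347}
scene [[417.53278702   0.         259.84237579]
 [  0.         417.53278702 192.84250359]
 [  0.           0.           1.        ]] [[-0.22925475  0.97323698  0.01587555  0.10954426]
 [ 0.669074    0.16941035 -0.72362982 -0.3423159 ]
 [-0.70695279 -0.15527366 -0.69000569  1.38072141]
 [ 0.          0.          0.          1.        ]]
top [[365.06972487   0.         256.35181042]
 [  0.         365.06972487 188.68573214]
 [  0.           0.           1.        ]] [[-0.02810861 -0.99883175  0.0393071   0.03628154]
 [-0.99636023  0.02482997 -0.08154606  0.59712241]
 [ 0.0804748  -0.04145618 -0.99589417  0.71005015]
 [ 0.          0.          0.          1.        ]]
```

View pics/scene0.png

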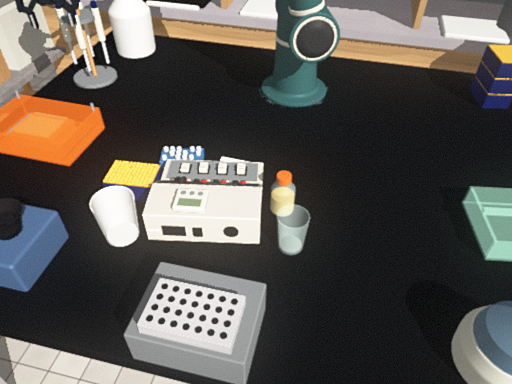

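View pics/top0.png

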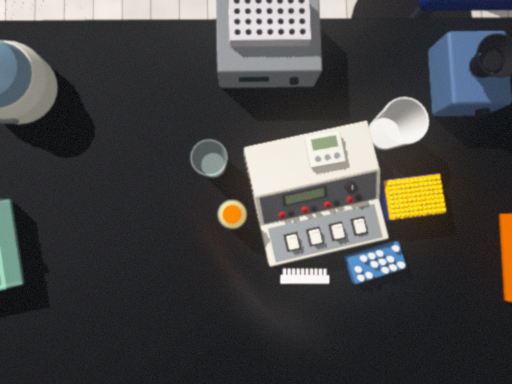

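The top view shows the supply with its keys facing the robot, at about px (293,242), (315,237), (338,231) and (360,226). The leftmost in the image is the left end (+y). The timer is on the hood, and the tube rack and comb lie just in front.

```bash
cat > h.py <<'E'
import numpy as np, cv2
def world(c,u,v,d=None):
    K=c["K"];T=np.linalg.inv(c["view"])
    d=c["depth"][np.round(v).astype(int),np.round(u).astype(int)] if d is None else d
    p=np.stack([(u-K[0,2])*d/K[0,0],(v-K[1,2])*d/K[1,1],d,np.ones_like(d)],-1)
    return (p@T.T)[...,:3]
def at_z(c,u,v,z):
    K=c["K"];T=np.linalg.inv(c["view"])
    r=T[:3,:3]@np.array([(u-K[0,2])/K[0,0],(v-K[1,2])/K[1,1],1]);o=T[:3,3]
    return o+r*(z-o[2])/r[2]
E
python3 - <<'E'
from h import *
c=dict(np.load("top0.npz"))
vv,uu=np.mgrid[0:384,0:512]
P=world(c,uu.astype(float),vv.astype(float))
g=c["frame"].min(2)
m=((g>165)&(vv>215)&(vv<255)&(uu>275)&(uu<375)&(P[...,2]>.047)&(P[...,2]<.068)).astype(np.uint8)
n,l,s,ce=cv2.connectedComponentsWithStats(m)
ks=[]
for i in range(1,n):
    if s[i,4]>40:
        q=P[l==i]; w=at_z(c,*ce[i],.058); ks.append(w)
        rc=cv2.minAreaRect(np.argwhere(l==i)[:,::-1].astype(np.float32))
        print(s[i],ce[i],w,"medz",np.median(q[:,2]),q[:,:2].mean(0),rc)
ks=np.array(ks)
# hood
mh=(P[...,2]>.08)&(P[...,2]<.092)&(uu>230)&(uu<390)&(vv>115)&(vv<215)
q=P[mh]; print("hood",cv2.minAreaRect(q[:,:2].astype(np.float32)*1000),np.median(q[:,2]))
md=(P[...,2]>.041)&(P[...,2]<.064)&(uu>255)&(uu<392)&(vv>195)&(vv<268)
cv2.imwrite("pics/z0.png",cv2.resize(np.clip((P[195:270,250:400,2])*2500,0,255).astype(np.uint8),None,fx=5,fy=5,interpolation=0))
cv2.imwrite("pics/crop0.png",cv2.resize(c["frame"][195:270,250:400,::-1],None,fx=5,fy=5,interpolation=2))
# others
for nm,(u0,v0,u1,v1) in dict(bottle=(215,198,250,230),beaker=(188,136,230,180),rack=(344,240,410,285),comb=(278,265,332,286),tipbox=(384,172,448,222),cup=(368,96,430,150)).items():
    sub=P[v0:v1,u0:u1].reshape(-1,3); k=sub[sub[:,2]>.008 if nm!="comb" else sub[:,2]>.003]
    print(nm,k.min(0).round(3),k.max(0).round(3))
E
```

```text
[354 219  12  14 134] [359.42537313 225.50746269] [ 0.51922197 -0.17424027  0.058     ] medz 0.05461722220506454 [ 0.51912614 -0.17538416] ((359.3941345214844, 225.52349853515625), (13.341224670410156, 9.870336532592773), 77.47119140625)
[276 223  16  12  52] [283.61538462 228.11538462] [ 0.51850287 -0.02796161  0.058     ] medz 0.047677012995050394 [ 0.51820887 -0.02912657] ((284.0985107421875, 228.6459503173828), (7.945526123046875, 16.83084487915039), 70.01689147949219)
[332 224  12  15 141] [337.53191489 230.84397163] [ 0.51029206 -0.13132657  0.058     ] medz 0.05955228718353822 [ 0.51034523 -0.13102503] ((337.5882568359375, 230.85296630859375), (13.581995010375977, 10.429031372070312), 75.96376037597656)
[309 229  13  15 144] [315.         236.06944444] [ 0.5016724 -0.0875003  0.058    ] medz 0.05949001411834387 [ 0.5017419  -0.08726871] ((315.0293884277344, 236.11766052246094), (13.824529647827148, 10.186494827270508), 75.96376037597656)
[286 234  13  16 141] [292.26241135 241.4964539 ] [ 0.49274691 -0.04358157  0.058     ] medz 0.059740370485595995 [ 0.49284182 -0.04339705] ((292.23529052734375, 241.44122314453125), (14.067066192626953, 9.943960189819336), 75.96376037597656)
hood ((633.0355834960938, -85.2503662109375), (128.42515563964844, 304.3506774902344), 11.720660209655762) 0.08567524107676694
bottle [0.522 0.043 0.062] [0.576 0.096 0.754]
beaker [0.539 0.051 0.008] [0.686 0.141 0.754]
rack [ 0.404 -0.275  0.008] [0.539 0.051 0.754]
comb [ 0.401 -0.128  0.003] [0.539 0.051 0.754]
tipbox [ 0.526 -0.348  0.03 ] [0.619 0.051 0.754]
cup [ 0.539 -0.298  0.008] [0.755 0.051 0.754]
```

```bash
python3 - <<'E'
import cv2
a=cv2.imread("pics/crop0.png");print(a.shape)
E
```

```text
(375, 750, 3)
```

View pics/crop0.png

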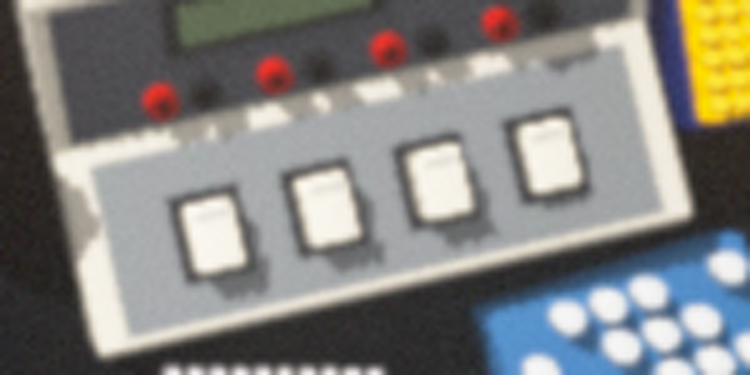

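View pics/z0.png

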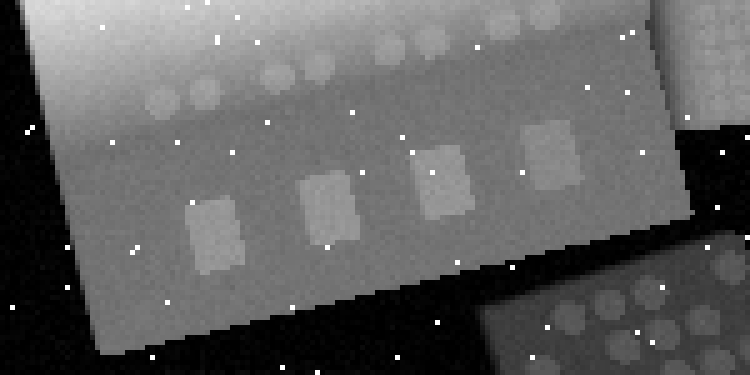

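```bash
python3 - <<'E'
from h import *
from workcell import monitor
from scipy.spatial.transform import Rotation as R
s=monitor.read_state()
print(R.from_rotvec(s["tcp_rot"]).as_matrix().round(3)); print(s["time"],s["wrist_force"])
k=np.array([[.4928,-.0434],[.5017,-.0873],[.5103,-.1310],[.5191,-.1754]])
d=k[3]-k[0]; print(np.degrees(np.arctan2(d[0],-d[1])))
c=dict(np.load("scene0.npz"))
for p in k:
    x=c["view"]@[*p,.057,1]; u=c["K"]@x[:3]; u=u[:2]/u[2]; print(u)
f=c["frame"].copy()
cv2.imwrite("pics/scrop.png",cv2.resize(f[145:205,150:280,::-1],None,fx=6,fy=6,interpolation=2))
E
```

```text
[[-0.001  0.395 -0.919]
 [ 0.002 -0.919 -0.395]
 [-1.    -0.002 -0.   ]]
0.1 [-0.28815889  0.02358322 -0.30419905]
11.268189963910931
[241.14628331 167.28480561]
[222.47005022 166.67944432]
[203.93341216 166.00996536]
[185.11736615 165.34687944]
```

View pics/scrop.png

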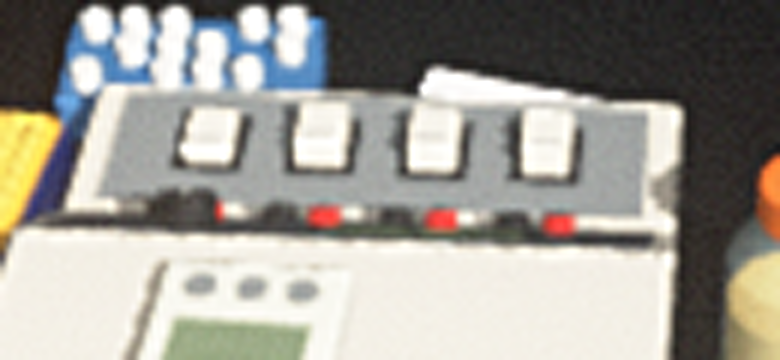

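Call:
play_rows(
  deltas=[
    {"x":0,"y":0,"z":0,"wz":-6,"fingers":1},
    {"x":45,"y":115,"z":0,"wz":-12,"fingers":1},
    {"x":68,"y":173,"z":0,"wz":-12,"fingers":1},
    {"x":90,"y":230,"z":0,"wz":-12,"fingers":1},
    {"x":113,"y":288,"z":0,"wz":-12,"fingers":1},
    {"x":136,"y":346,"z":0,"wz":-12,"fingers":1},
    {"x":159,"y":403,"z":0,"wz":-12,"fingers":1},
    {"x":181,"y":461,"z":0,"wz":-12,"fingers":1},
    {"x":204,"y":519,"z":0,"wz":-12,"fingers":1},
    {"x":226.5,"y":576,"z":0,"wz":-12,"fingers":1},
    {"x":226.5,"y":576,"z":-50,"wz":-12,"fingers":1},
    {"x":226.5,"y":576,"z":-100,"wz":-12,"fingers":1},
    {"x":226.5,"y":576,"z":-140,"wz":-12,"fingers":1},
    {"x":226.5,"y":576,"z":-140,"wz":-12,"fingers":1},
    {"x":226.5,"y":576,"z":-140,"wz":-12,"fingers":1},
    {"x":226.5,"y":576,"z":-140,"wz":-12,"fingers":1},
  ],
  grip_force=40,
)

```text
schema error: expected keys wx, wy, wz, x, y, z, fingers
```

Call:
play_rows(
  deltas=[
    {"x":0,"y":0,"z":0,"wx":0,"wy":0,"wz":-6,"fingers":1},
    {"x":45,"y":115,"z":0,"wx":0,"wy":0,"wz":-12,"fingers":1},
    {"x":68,"y":173,"z":0,"wx":0,"wy":0,"wz":-12,"fingers":1},
    {"x":90,"y":230,"z":0,"wx":0,"wy":0,"wz":-12,"fingers":1},
    {"x":113,"y":288,"z":0,"wx":0,"wy":0,"wz":-12,"fingers":1},
    {"x":136,"y":346,"z":0,"wx":0,"wy":0,"wz":-12,"fingers":1},
    {"x":159,"y":403,"z":0,"wx":0,"wy":0,"wz":-12,"fingers":1},
    {"x":181,"y":461,"z":0,"wx":0,"wy":0,"wz":-12,"fingers":1},
    {"x":204,"y":519,"z":0,"wx":0,"wy":0,"wz":-12,"fingers":1},
    {"x":226.5,"y":576,"z":0,"wx":0,"wy":0,"wz":-12,"fingers":1},
    {"x":226.5,"y":576,"z":-50,"wx":0,"wy":0,"wz":-12,"fingers":1},
    {"x":226.5,"y":576,"z":-100,"wx":0,"wy":0,"wz":-12,"fingers":1},
    {"x":226.5,"y":576,"z":-140,"wx":0,"wy":0,"wz":-12,"fingers":1},
    {"x":226.5,"y":576,"z":-140,"wx":0,"wy":0,"wz":-12,"fingers":1},
    {"x":226.5,"y":576,"z":-140,"wx":0,"wy":0,"wz":-12,"fingers":1},
    {"x":226.5,"y":576,"z":-140,"wx":0,"wy":0,"wz":-12,"fingers":1},
  ],
  grip_force=40,
)

```text
time: 2.1
tool_pos: [0.4949, -0.0448, 0.1158]
tcp_rot: [2.123, 0.207, -2.113]
wrist_force: [-0.1, 0.6, -0.5]
width: 0.003
```

Call:
play_rows(
  deltas=[
    {"x":0,"y":0,"z":-10,"wx":0,"wy":0,"wz":0,"fingers":1},
    {"x":0,"y":0,"z":-10,"wx":0,"wy":0,"wz":0,"fingers":1},
    {"x":0,"y":0,"z":-10,"wx":0,"wy":0,"wz":0,"fingers":1},
  ],
)

```text
time: 2.48
tool_pos: [0.4929, -0.0442, 0.1033]
tcp_rot: [2.118, 0.209, -2.118]
wrist_force: [-0.5, -0.2, 0.7]
width: -0.003
```

```bash
python3 - <<'E'
from h import *
from workcell import monitor,eyes
from scipy.spatial.transform import Rotation as R
c=eyes.read_camera("top"); d=eyes.read_camera("scene")
s=monitor.read_state(); print(s["tool_pos"],s["wrist_force"],s["q"]); print(R.from_rotvec(s["tcp_rot"]).as_matrix().round(3))
cv2.imwrite("pics/s1.png",np.vstack([cv2.resize(d["frame"][120:205,150:300,::-1],None,fx=3.4,fy=3.4)[:288],cv2.resize(c["frame"][160:280,210:410,::-1],(510,306))]))
E
```

```text
[ 0.49300595 -0.0441996   0.10338184] [-0.72963653  0.33375376 -0.39829422] [-1.39742744e-01  7.16906343e-02  2.12625766e+00  4.79042954e-06
  9.43488981e-01  1.23469316e+00]
[[ 0.     0.195 -0.981]
 [-0.    -0.981 -0.195]
 [-1.     0.    -0.   ]]
```

View pics/s1.png

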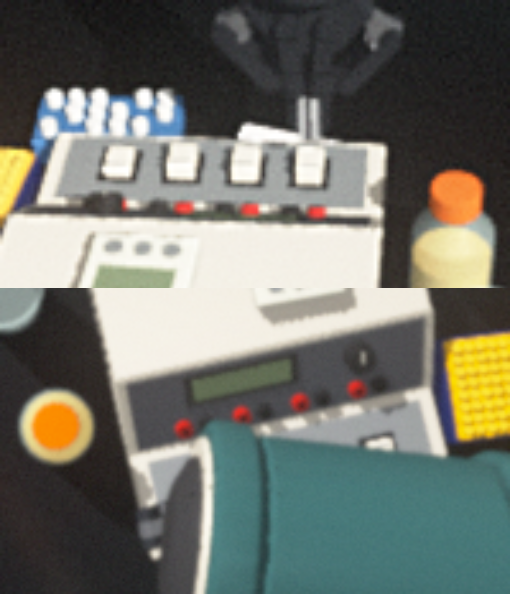

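The closed tips are lined up over the left-end key (upper picture, about px (308,130), key at (310,165)). I'm lowering them now.

Call:
play_rows(
  deltas=[
    {"x":0,"y":0,"z":-10,"wx":0,"wy":0,"wz":0,"fingers":1},
    {"x":0,"y":0,"z":-18,"wx":0,"wy":0,"wz":0,"fingers":1},
    {"x":0,"y":0,"z":-20,"wx":0,"wy":0,"wz":0,"fingers":1},
    {"x":0,"y":0,"z":-20,"wx":0,"wy":0,"wz":0,"fingers":1},
    {"x":0,"y":0,"z":-20,"wx":0,"wy":0,"wz":0,"fingers":1},
  ],
)

```text
time: 3.2
tool_pos: [0.4932, -0.0442, 0.0834]
tcp_rot: [2.118, 0.209, -2.118]
wrist_force: [-0.5, 0.6, 0.4]
width: -0.0
```

Call:
play_rows(
  deltas=[
    {"x":0,"y":0,"z":-1,"wx":0,"wy":0,"wz":0,"fingers":1},
    {"x":0,"y":0,"z":-1,"wx":0,"wy":0,"wz":0,"fingers":1},
  ],
)

```text
time: 3.45
tool_pos: [0.493, -0.0442, 0.0824]
tcp_rot: [2.118, 0.209, -2.118]
wrist_force: [0.3, 0.3, -0.6]
width: -0.003
```

Call:
play_rows(
  deltas=[
    {"x":0,"y":0,"z":-1,"wx":0,"wy":0,"wz":0,"fingers":1},
    {"x":0,"y":0,"z":-1,"wx":0,"wy":0,"wz":0,"fingers":1},
  ],
)

```text
time: 3.7
tool_pos: [0.4929, -0.0442, 0.0812]
tcp_rot: [2.118, 0.209, -2.118]
wrist_force: [-0.4, 0.5, 1.2]
width: 0.003
```

Call:
play_rows(
  deltas=[
    {"x":0,"y":0,"z":-0.5,"wx":0,"wy":0,"wz":0,"fingers":1},
    {"x":0,"y":0,"z":-0.5,"wx":0,"wy":0,"wz":0,"fingers":1},
  ],
)

```text
time: 3.95
tool_pos: [0.493, -0.0442, 0.081]
tcp_rot: [2.118, 0.209, -2.118]
wrist_force: [-1.3, 0.1, 2.1]
width: 0.001
```

Call:
play_rows(
  deltas=[
    {"x":0,"y":0,"z":0,"wx":0,"wy":0,"wz":0,"fingers":1},
  ],
)

```text
time: 4.08
tool_pos: [0.493, -0.0442, 0.081]
tcp_rot: [2.118, 0.209, -2.118]
wrist_force: [-0.4, -0.1, 2.2]
width: -0.002
```

Left key: contact of 2.2 N at tip height 59 mm, so it is raised and has not moved. Now key 2.

Call:
play_rows(
  deltas=[
    {"x":0,"y":0,"z":12,"wx":0,"wy":0,"wz":0,"fingers":1},
    {"x":0,"y":0,"z":14,"wx":0,"wy":0,"wz":0,"fingers":1},
    {"x":4.4,"y":-22,"z":14,"wx":0,"wy":0,"wz":0,"fingers":1},
    {"x":8.8,"y":-44.1,"z":14,"wx":0,"wy":0,"wz":0,"fingers":1},
    {"x":8.8,"y":-44.1,"z":14,"wx":0,"wy":0,"wz":0,"fingers":1},
    {"x":8.8,"y":-44.1,"z":6,"wx":0,"wy":0,"wz":0,"fingers":1},
    {"x":8.8,"y":-44.1,"z":2,"wx":0,"wy":0,"wz":0,"fingers":1},
    {"x":8.8,"y":-44.1,"z":2,"wx":0,"wy":0,"wz":0,"fingers":1},
    {"x":8.8,"y":-44.1,"z":1,"wx":0,"wy":0,"wz":0,"fingers":1},
    {"x":8.8,"y":-44.1,"z":0.5,"wx":0,"wy":0,"wz":0,"fingers":1},
    {"x":8.8,"y":-44.1,"z":0.5,"wx":0,"wy":0,"wz":0,"fingers":1},
  ],
)

```text
time: 5.45
tool_pos: [0.5019, -0.0882, 0.0814]
tcp_rot: [2.118, 0.209, -2.118]
wrist_force: [0.2, 0.1, 0.2]
width: -0.007
```

Call:
play_rows(
  deltas=[
    {"x":0,"y":0,"z":-0.5,"wx":0,"wy":0,"wz":0,"fingers":1},
    {"x":0,"y":0,"z":-0.5,"wx":0,"wy":0,"wz":0,"fingers":1},
  ],
)

```text
time: 5.7
tool_pos: [0.5019, -0.0883, 0.0811]
tcp_rot: [2.119, 0.209, -2.118]
wrist_force: [-0.1, 1.1, 3.0]
width: -0.004
```

Key 2: about 3 N at 59 mm, so it is raised too. Now key 3.

Call:
play_rows(
  deltas=[
    {"x":0,"y":0,"z":12,"wx":0,"wy":0,"wz":0,"fingers":1},
    {"x":0,"y":0,"z":14,"wx":0,"wy":0,"wz":0,"fingers":1},
    {"x":4.4,"y":-22,"z":14,"wx":0,"wy":0,"wz":0,"fingers":1},
    {"x":8.8,"y":-44.1,"z":14,"wx":0,"wy":0,"wz":0,"fingers":1},
    {"x":8.8,"y":-44.1,"z":14,"wx":0,"wy":0,"wz":0,"fingers":1},
    {"x":8.8,"y":-44.1,"z":6,"wx":0,"wy":0,"wz":0,"fingers":1},
    {"x":8.8,"y":-44.1,"z":2,"wx":0,"wy":0,"wz":0,"fingers":1},
    {"x":8.8,"y":-44.1,"z":2,"wx":0,"wy":0,"wz":0,"fingers":1},
    {"x":8.8,"y":-44.1,"z":1,"wx":0,"wy":0,"wz":0,"fingers":1},
    {"x":8.8,"y":-44.1,"z":0.3,"wx":0,"wy":0,"wz":0,"fingers":1},
    {"x":8.8,"y":-44.1,"z":0.3,"wx":0,"wy":0,"wz":0,"fingers":1},
  ],
)

```text
time: 7.08
tool_pos: [0.5106, -0.1324, 0.0812]
tcp_rot: [2.118, 0.209, -2.118]
wrist_force: [-0.8, 0.4, -1.0]
width: -0.0
```

Call:
play_rows(
  deltas=[
    {"x":0,"y":0,"z":-0.3,"wx":0,"wy":0,"wz":0,"fingers":1},
    {"x":0,"y":0,"z":-0.3,"wx":0,"wy":0,"wz":0,"fingers":1},
  ],
)

```text
time: 7.32
tool_pos: [0.5107, -0.1324, 0.081]
tcp_rot: [2.118, 0.209, -2.118]
wrist_force: [-0.1, 0.7, 1.8]
width: 0.005
```

Call:
play_rows(
  deltas=[
    {"x":0,"y":0,"z":-0.2,"wx":0,"wy":0,"wz":0,"fingers":1},
    {"x":0,"y":0,"z":-0.2,"wx":0,"wy":0,"wz":0,"fingers":1},
  ],
)

```text
time: 7.58
tool_pos: [0.5107, -0.1324, 0.0808]
tcp_rot: [2.118, 0.209, -2.118]
wrist_force: [-0.3, 1.3, 3.0]
width: -0.001
```

Key 3: about 2–3 N at 59 mm, raised. Key 4 should be the latched one, so I'm stopping first just below the raised height.

Call:
play_rows(
  deltas=[
    {"x":0,"y":0,"z":12,"wx":0,"wy":0,"wz":0,"fingers":1},
    {"x":0,"y":0,"z":14,"wx":0,"wy":0,"wz":0,"fingers":1},
    {"x":4.4,"y":-22,"z":14,"wx":0,"wy":0,"wz":0,"fingers":1},
    {"x":8.7,"y":-43.5,"z":14,"wx":0,"wy":0,"wz":0,"fingers":1},
    {"x":8.7,"y":-43.5,"z":14,"wx":0,"wy":0,"wz":0,"fingers":1},
    {"x":8.7,"y":-43.5,"z":6,"wx":0,"wy":0,"wz":0,"fingers":1},
    {"x":8.7,"y":-43.5,"z":2,"wx":0,"wy":0,"wz":0,"fingers":1},
    {"x":8.7,"y":-43.5,"z":2,"wx":0,"wy":0,"wz":0,"fingers":1},
    {"x":8.7,"y":-43.5,"z":0,"wx":0,"wy":0,"wz":0,"fingers":1},
    {"x":8.7,"y":-43.5,"z":-0.7,"wx":0,"wy":0,"wz":0,"fingers":1},
    {"x":8.7,"y":-43.5,"z":-0.7,"wx":0,"wy":0,"wz":0,"fingers":1},
  ],
)

```text
time: 8.95
tool_pos: [0.5193, -0.1758, 0.08]
tcp_rot: [2.118, 0.209, -2.118]
wrist_force: [0.5, 0.5, 0.0]
width: -0.004
```

Call:
play_rows(
  deltas=[
    {"x":0,"y":0,"z":-1,"wx":0,"wy":0,"wz":0,"fingers":1},
    {"x":0,"y":0,"z":-2,"wx":0,"wy":0,"wz":0,"fingers":1},
    {"x":0,"y":0,"z":-2.5,"wx":0,"wy":0,"wz":0,"fingers":1},
    {"x":0,"y":0,"z":-2.5,"wx":0,"wy":0,"wz":0,"fingers":1},
  ],
)

```text
time: 9.45
tool_pos: [0.5192, -0.1759, 0.0773]
tcp_rot: [2.118, 0.209, -2.118]
wrist_force: [-0.9, -0.4, 0.4]
width: -0.003
```

Nothing touched at tip height 55.3 mm, so key 4 is the latched one. Easing on to it.

Call:
play_rows(
  deltas=[
    {"x":0,"y":0,"z":-0.7,"wx":0,"wy":0,"wz":0,"fingers":1},
    {"x":0,"y":0,"z":-0.7,"wx":0,"wy":0,"wz":0,"fingers":1},
  ],
)

```text
time: 9.7
tool_pos: [0.5192, -0.1759, 0.0766]
tcp_rot: [2.118, 0.209, -2.118]
wrist_force: [-0.3, -0.3, -0.5]
width: -0.0
```

Call:
play_rows(
  deltas=[
    {"x":0,"y":0,"z":-0.5,"wx":0,"wy":0,"wz":0,"fingers":1},
    {"x":0,"y":0,"z":-0.5,"wx":0,"wy":0,"wz":0,"fingers":1},
  ],
)

```text
time: 9.95
tool_pos: [0.5193, -0.1759, 0.0762]
tcp_rot: [2.118, 0.209, -2.118]
wrist_force: [-0.3, 0.3, -0.3]
width: -0.0
```

Call:
play_rows(
  deltas=[
    {"x":0,"y":0,"z":-0.3,"wx":0,"wy":0,"wz":0,"fingers":1},
    {"x":0,"y":0,"z":-0.3,"wx":0,"wy":0,"wz":0,"fingers":1},
  ],
)

```text
time: 10.2
tool_pos: [0.5193, -0.1759, 0.0761]
tcp_rot: [2.118, 0.209, -2.118]
wrist_force: [-1.3, 0.2, 2.8]
width: -0.003
```

Contact of 2.8 N at 54 mm, so the latch is confirmed. Pressing it fully down.

Call:
play_rows(
  deltas=[
    {"x":0,"y":0,"z":-1.5,"wx":0,"wy":0,"wz":0,"fingers":1},
    {"x":0,"y":0,"z":-3,"wx":0,"wy":0,"wz":0,"fingers":1},
    {"x":0,"y":0,"z":-3.8,"wx":0,"wy":0,"wz":0,"fingers":1},
    {"x":0,"y":0,"z":-3.8,"wx":0,"wy":0,"wz":0,"fingers":1},
    {"x":0,"y":0,"z":-3.8,"wx":0,"wy":0,"wz":0,"fingers":1},
  ],
)

```text
time: 10.82
tool_pos: [0.5194, -0.1759, 0.073]
tcp_rot: [2.118, 0.209, -2.118]
wrist_force: [-3.7, 1.0, 9.4]
width: -0.002
```

Fully down at 51 mm with 9 N. Lifting off and backing away.

Call:
play_rows(
  deltas=[
    {"x":0,"y":0,"z":5,"wx":0,"wy":0,"wz":0,"fingers":1},
    {"x":0,"y":0,"z":20,"wx":0,"wy":0,"wz":0,"fingers":1},
    {"x":0,"y":0,"z":70,"wx":0,"wy":0,"wz":0,"fingers":1},
    {"x":0,"y":0,"z":120,"wx":0,"wy":0,"wz":0,"fingers":1},
    {"x":0,"y":0,"z":180,"wx":0,"wy":0,"wz":0,"fingers":1},
    {"x":-20,"y":-50,"z":180,"wx":0,"wy":0,"wz":0,"fingers":1},
    {"x":-45,"y":-100,"z":180,"wx":0,"wy":0,"wz":0,"fingers":1},
    {"x":-70,"y":-155,"z":180,"wx":0,"wy":0,"wz":0,"fingers":1},
    {"x":-95,"y":-210,"z":180,"wx":0,"wy":0,"wz":0,"fingers":1},
    {"x":-120,"y":-270,"z":180,"wx":0,"wy":0,"wz":0,"fingers":1},
    {"x":-145,"y":-325,"z":180,"wx":0,"wy":0,"wz":0,"fingers":1},
    {"x":-170,"y":-380,"z":180,"wx":0,"wy":0,"wz":0,"fingers":1},
    {"x":-170,"y":-380,"z":180,"wx":0,"wy":0,"wz":0,"fingers":1},
    {"x":-170,"y":-380,"z":180,"wx":0,"wy":0,"wz":0,"fingers":1},
    {"x":-170,"y":-380,"z":180,"wx":0,"wy":0,"wz":0,"fingers":1},
    {"x":-170,"y":-380,"z":180,"wx":0,"wy":0,"wz":0,"fingers":1},
  ],
)

```text
time: 12.82
tool_pos: [0.3501, -0.5547, 0.2524]
tcp_rot: [2.117, 0.21, -2.117]
wrist_force: [-0.0, -0.6, 1.2]
width: -0.004
```

```bash
python3 - <<'E'
from h import *
from workcell import monitor,eyes
c=eyes.read_camera("top"); o=np.load("top0.npz")
s=monitor.read_state(); print(s["time"],s["tool_pos"],s["wrist_force"],abs(s["joint_vel"]).max())
for u,v in [(292,241),(315,236),(337,231),(359,226)]:
    uu,vv=np.meshgrid(np.arange(u-3,u+4.),np.arange(v-3,v+4.))
    print([np.median(world(k,uu,vv)[...,2]).round(4) for k in (o,c)])
cv2.imwrite("pics/t2.png",c["frame"][:,:,::-1])
df=cv2.absdiff(cv2.GaussianBlur(c["frame"],(5,5),0),cv2.GaussianBlur(o["frame"],(5,5),0)).max(2)
cv2.imwrite("pics/d2.png",cv2.convertScaleAbs(df,alpha=4))
E
```

```text
12.875 [ 0.35009099 -0.55485847  0.25239367] [0.02833683 0.45447168 1.33119254] 0.003654501571956434
[np.float64(0.0598), np.float64(0.06)]
[np.float64(0.0596), np.float64(0.0598)]
[np.float64(0.0597), np.float64(0.0602)]
[np.float64(0.0547), np.float64(0.0596)]
```

View pics/t2.png

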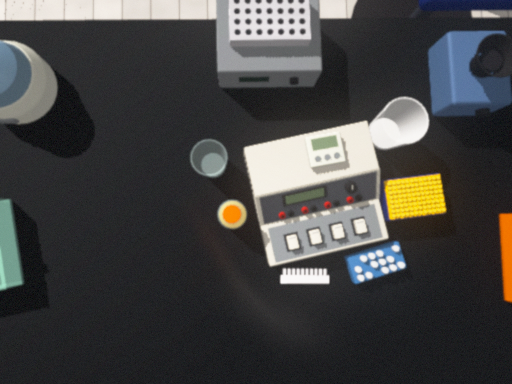

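View pics/d2.png

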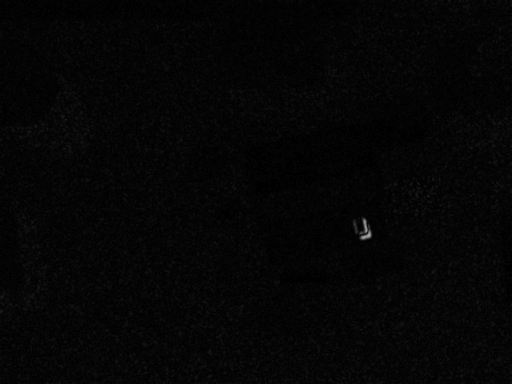

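The final view shows all four keys raised. The only change from the start picture is the right-end key at (360,228), and the bystanders are unmoved.

```bash
python3 -c "
from workcell import finish_job
print(finish_job())"
```

```text
the job is handed in; nothing more can be done
None
```

I tapped the four keys left to right with the shut fingertips. The first three made contact at 59 mm with about 2–3 N, so they were raised. The right-end key made contact only at 54 mm with 2.8 N, so it was the latched one. I pressed it down to 51 mm with about 9 N, let it spring up, withdrew clear and handed the job in at about 13 s of the 51 s allowed.

- **Keys:** in the last depth image all four tops read 59.6–60.2 mm. The three raised keys read about 0.7 mm high before I started too, so this matches 59 mm within the camera's error.
- **Bystanders:** comparing the top-camera pictures from before and after showed a change only at the right-end key.
- **Force readings:** the wrist force has about 0.5–1 N of noise. The taps on keys 2 and 3 read up to 3.0 N, above the 2.5 N limit below which a key doesn't move. Neither key appears to have gone in by more than a few tenths of a millimetre. The last wrist reading was 1.3 N upward with the arm clear of everything, which I took as noise or drift.

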